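# Lock the lunch box in its carrier

## Robot

A 6-joint arm with a two-finger parallel gripper is mounted at the origin on the work surface. World frame = base frame: x ahead of the robot, y to its left, z up, the work surface at z = 0. Lengths are in m, angles in rad, forces in N, time in s.
With the tool pointing down it reaches from about 0.3 to 0.875 m from the base axis. Payload 6.4 kg.
Tool frame: the origin (TCP) lies midway between the tips of the shut fingers; the grasp point (between the pads) lies 19 mm behind it; z points along the fingers, y is the direction in which the jaws open and shut (so a half turn about z gives the same grasp; the last joint's range is limited). The gripper opens to 85 mm and grips with 20 to 120 N. Pads are 22 mm wide; open, the fingers measure 114 mm over their backs; the gripper's body (76 mm by 85 mm) begins 54 mm behind the grasp point. The pads swing forward as they close: fully open they stand 13 mm farther back than shut.
Start: joints at [1.121, 0.181, 1.607, -0, 1.354, -0.206], TCP at [0.139, 0.558, 0.231] pointing down, gripper open.
Joint ranges: [-2.99, 2.99], [-0.89, 2.07], [0.3, 2.58], [-1.14, 4.28], [0, 2.63], [-3.12, 3.12]. Speed limits (rad/s): [2.57, 2.57, 3.01, 3.14, 3.14, 3.14].

## Interface

Orientations are given as a unit quaternion [w, x, y, z].
In Python, from bench import ctrl gives the robot as it stands. The module is installed in compiled form; this text tells all that it offers.
- The arm moves only by the tool arm_command, never from a script. Its argument "plan" is one flat list of numbers, 4 for each row, row after row: the shift along the tool's x, y, z in mm, then the turn about the tool's z in rad. A call has 1 to 20 rows; each row shifts and turns the commanded pose from where the row before left it, along the tool's axes as they then stand; what a row does not reach is not made up. A row lasts 1/10 s, in which the tool goes at most 50 mm and 8.59 degrees, less where a joint would pass 70% of its speed; a pose out of reach is approached as far as the arm can. A call is refused whole if a number of a shift passes 50 or a number of a turn 0.15, either way. A call with a gripper value outside its range is refused whole. "grip" is the opening, from 0 (shut) to 1 (fully open), set as the call begins (left out, the last holds). The fingers move at their own pace and stop on an object; the grip force is fixed at half the most. Time passes only in rows, so rows that do not move let the fingers close. It gives the time, the measured TCP pose, the force and the opening at its end, in the units of the state.
- ctrl.get_obs(): the state, without advancing time (a new reading comes with each control period).
- ctrl.camera(name): name is "side" or "top"; returns a dict with "color" (400x640x3 uint8, red, green, blue), "camera_matrix" (3x3 intrinsics, pixels), "eye" and "attitude" of the camera in the world. Camera axes: x right, y up, looking along -z (the intrinsics and any distortion apply to the point x, -y, -z); pixel columns grow to the right and rows downward; lengths in m; the calibration is good to about 2 mm. A picture is of the moment at which its call begins. There is no depth.
- ctrl.hand_in(): hands the job in, once; it reports no verdict.
The state is a dict: "time_s": time; "q": joint angles; "dq": joint speeds; "joint_efforts": joint torques, N m; "eef_pos": TCP position; "eef_rot": TCP orientation; "wrist_force": force on the tool from outside, world axes, zero at the start; "torque": the same for the moment, N m; "opening": opening from 0.0 (shut) to 1.0 (fully open).
Only numpy, scipy, OpenCV 4.12 (cv2) and the standard library are available. Lean on these libraries where they do the work, as an engineer would, in place of code of your own. Each camera call takes 0.05 s, during which the arm holds its last target. There are 200 camera calls.

## Task

Slide the bento box, kept upright, through the mouth of the plywood lunch carrier and under its two lips, with the handle running in the slot, until it is fully home against the end wall, and let it go. Then take the mallet and knock the carrier's sprung peg fully down with the mallet's head (do not touch the peg with the gripper), so that the box cannot slide back out. Finally put the mallet back on the bench clear of the carrier, and leave the other things on the bench undisturbed.

Things in the scene. Friction and masses are not known exactly. Their poses are not given: they have to be found in the camera images.
- carrier: Plywood lunch carrier fixed on the bench, 164 long x 142 wide x 82 mm high. Origin: middle of its open mouth, at bench height; x points into it (mouth at x = 0, facing roughly the robot), y to its left, z up. Floor board 8 mm thick; inside 154 mm long (end wall there) and 122 mm wide (side walls at y = -61 and 61). Lips along the top of both side walls overhang the inside, see mouth.
- mouth (a point): Centre of the mouth opening: 38 mm straight above the carrier's origin, halfway between its floor (8 mm above the bench) and the underside of the lips (68 mm). The lips' top is 82 mm above the bench. Between the two lips an open slot 40 mm wide (carrier y -20 to 20) runs from the mouth to the end. Only the peg stands above the lips.
- peg (a joint): How far the sprung wooden locking peg is pushed down, m: 0 up, 0.024 fully down (cap on the lip). It stays where it is left; pushing takes about 8 N. 16 mm thick, it stands in the carrier's left lip at carrier x = 16, y = 50 mm, just inside the mouth. Up, its foot is hidden in the lip; down, the foot is 48 mm above the bench, behind the rear end of a box that is fully home.
- peg_top (a point): Middle of the top of the peg's round cap (28 mm across, 10 mm thick); 116 mm above the bench when the peg is fully up, 92 mm when fully down.
- bento: Bento lunch box with clip-on lid and fixed carry handle, loose, about 0.35 kg, 120 long (x) x 110 wide (y) x 50 mm high without handle, same either way round. Origin: centre of its underside. The handle is a straight bar 70 mm long along x, 14 mm wide and high, on a post at each end; bar centre 107 mm, bar top 114 mm above the underside, 50 mm free under it.
- bento_handle (a point): Centre of the bento box's handle bar, 107 mm above the box's underside.
- mallet: Rubber mallet, loose, about 0.32 kg, standing on one face of its head, handle level. Origin: centre of the head's lower face, z up; head 60 (x) x 56 (y) x 70 mm high. The wooden handle points along -x, 24 mm wide and 22 mm high, from the head (x = -30) to x = -180 mm, its axis 35 mm above the origin.
- mallet_grip (a point): Point on the handle's axis 70 mm from the head's centre, a good place to hold the mallet.
- mallet_face (a point): Centre of the head's lower (striking) face; same as the mallet's origin.
- jar: Bystander: glass jar with twist cap, 68 mm across, 105 mm high. Origin: centre of its underside.
- tin: Bystander: small aluminium tin, 68 mm across, 50 mm high. Origin: centre of its underside.
- cup: Bystander: plastic cup, 76 mm across, 95 mm high. Origin: centre of its underside.
- fork: Bystander: bamboo fork lying flat, 170 mm long along its x, 24 mm wide, 6 mm thick. Origin: underside, on its axis, 85 mm from either end.
- flask: Bystander: steel drink bottle, 68 mm across, 190 mm high. Origin: centre of its underside.
- mug: Bystander: white mug, 80 mm across, 90 mm high, handle at its +y. Origin: centre of its underside.
- brush: Bystander: brush lying along its x, about 200 mm long. Origin: underside.

How it is judged:
By the outcome, as a careful person would: the job done as asked, in the order asked, and still so for the second after the job is handed in, with the robot touching nothing.
It also fails if it takes over 64 s, if anything falls off the work surface, if the arm or the gripper's body presses on something with over 40 N, if the wrist force passes 120 N, or if a joint passes its speed limit or range.

## Working session

There is one attempt and no reset: what is moved stays moved. The work goes in short steps, Python scripts to look and compute and a tool call to move; the robot and the scene stay as the last step left them, time stands still between calls to the robot, and variables do not carry over. Pictures are saved under pics/ and viewed, about 8 in all and at most 12, crops included, and the job is handed in when it is done.

Besides the shell and the picture viewer there is one more tool, called after "Request:" as name(argument=value, ...) on one line, values as JSON. arm_command: Moves the arm, as the interface text tells. Its arguments: {"type":"object","properties":{"plan":{"type":"array","items":{"type":"number"}},"grip":{"type":"number"}},"required":["plan"]}

```bash
mkdir -p pics
cat > h.py <<'E'
import numpy as np, cv2
from bench import ctrl
from scipy.spatial.transform import Rotation as R
def cam(n,save=None):
    c=ctrl.camera(n)
    if save: cv2.imwrite('pics/'+save,c['color'][:,:,::-1])
    return c
def att(c):
    a=np.array(c['attitude'],float)
    return a if a.shape==(3,3) else R.from_quat(a[[1,2,3,0]]).as_matrix()
def ray(c,u,v):
    d=np.linalg.inv(c['camera_matrix'])@[u,v,1]
    return np.array(c['eye']),att(c)@[d[0],-d[1],-d[2]]
def onz(c,u,v,z):
    e,d=ray(c,u,v); return e+d*(z-e[2])/d[2]
def proj(c,p):
    q=att(c).T@(np.array(p)-c['eye']); q=np.array(c['camera_matrix'])@[q[0],-q[1],-q[2]]
    return q[:2]/q[2]
E
python3 - <<'E'
from h import *
for n in('top','side'):
    c=cam(n,n+'1.png'); print({k:v for k,v in c.items() if k!='color'})
print(ctrl.get_obs())
E
```

```text
{'camera_matrix': array([[489.69441868,   0.        , 323.66515429],
       [  0.        , 489.69441868, 198.63472387],
       [  0.        ,   0.        ,   1.        ]]), 'eye': array([ 0.40523855, -0.02082376,  1.52609125]), 'attitude': array([-0.70186466, -0.04780239,  0.04109567,  0.70951538])}
{'camera_matrix': array([[424.97689003,   0.        , 321.96062985],
       [  0.        , 424.97689003, 199.80867616],
       [  0.        ,   0.        ,   1.        ]]), 'eye': array([ 0.04546524, -0.7349737 ,  1.22936866]), 'attitude': array([ 0.89365956,  0.30975739, -0.100044  , -0.30889181])}
{'time_s': 0.1, 'q': array([ 1.12069126e+00,  1.81521675e-01,  1.60789430e+00,  4.14482856e-06,
        1.35382879e+00, -2.06308565e-01]), 'dq': array([ 0.00171238, -0.00204148, -0.00301296,  0.00131731,  0.00115486,
       -0.00122473]), 'joint_efforts': array([-2.46184190e-04, -4.45880055e+01, -3.52235091e+01, -3.09049310e-04,
        4.15016271e-03,  1.80548551e-05]), 'eef_pos': array([0.13856158, 0.55753748, 0.23045   ]), 'eef_rot': array([-2.68190175e-04,  1.21596991e-01,  9.92579211e-01, -7.81306958e-04]), 'wrist_force': array([-0.35678289,  0.34801872,  0.11113688]), 'torque': array([-0.01401318,  0.00678046,  0.05799233]), 'opening': 0.9996865910667094}
```

View pics/top1.png

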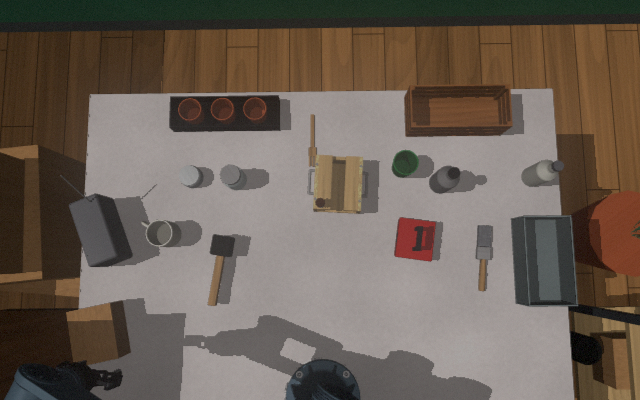

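View pics/side1.png

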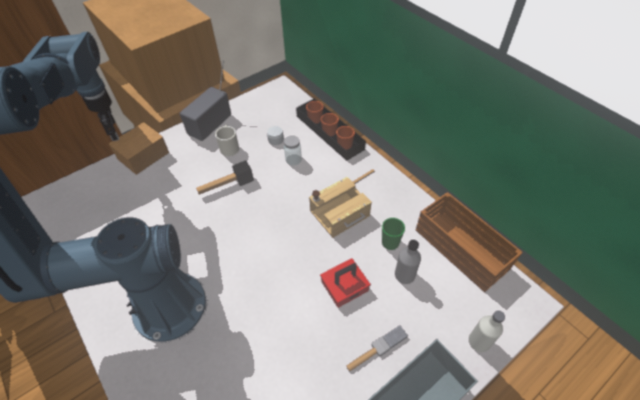

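The top view shows the carrier at about (338,185) with its mouth towards the robot, the red bento at (416,239), and the mallet head at (222,245) with its handle end at (213,304). The tin and jar are near (192,176) and (232,177), the cup at (405,163). The side view agrees. Next I'll zoom in and measure by colour.

Run:
```python
from h import *
c=cam('top'); s=cam('side')
I=c['color'][:,:,::-1]
A=cv2.resize(I[145:265,295:445],None,fx=5,fy=5,interpolation=cv2.INTER_CUBIC)
cv2.imwrite('pics/crop1.png',A)
B=cv2.resize(s['color'][155:315,295:415,::-1],None,fx=4,fy=4,interpolation=cv2.INTER_CUBIC)
cv2.imwrite('pics/crop2.png',B[:600])
def blob(c,m,name):
    n,l,st,ce=cv2.connectedComponentsWithStats(m.astype(np.uint8))
    for i in range(1,n):
        if st[i,4]>60:
            cn=cv2.findContours((l==i).astype(np.uint8),0,1)[0][0]
            r=cv2.minAreaRect(cn); print(name,st[i],ce[i].round(1),'rect',np.round(cv2.boxPoints(r),1).tolist())
for n,k in(('top',c),('side',s)):
    h=cv2.cvtColor(k['color'],cv2.COLOR_RGB2HSV)
    blob(k,((h[...,0]<6)|(h[...,0]>174))&(h[...,1]>150)&(h[...,2]>90),n+' red')
h=cv2.cvtColor(c['color'],cv2.COLOR_RGB2HSV)
m=np.zeros((400,640),bool); m[225:315,195:245]=1
blob(c,m&(h[...,1]>70)&(h[...,0]<25),'mh'); blob(c,m&(h[...,2]<75)&(h[...,1]<80),'mhead')
```

```text
top red [396 218  39  43 963] [411.2 239.5] rect [[394.70001220703125, 256.29998779296875], [399.29998779296875, 217.5], [435.29998779296875, 221.6999969482422], [430.70001220703125, 260.6000061035156]]
side red [322 260  31  41 352] [334.8 281.7] rect [[321.29998779296875, 275.0], [350.8999938964844, 259.0], [365.5, 286.0], [335.79998779296875, 301.8999938964844]]
side red [357 269  12  17  69] [361.6 277. ] rect [[354.1000061035156, 271.20001220703125], [357.6000061035156, 268.5], [368.8999938964844, 283.6000061035156], [365.3999938964844, 286.20001220703125]]
side red [340 272  18  17 171] [347.5 280.2] rect [[337.79998779296875, 277.6000061035156], [351.79998779296875, 270.6000061035156], [357.3999938964844, 281.79998779296875], [343.3999938964844, 288.79998779296875]]
mh [208 255  16  51 386] [215.5 280.4] rect [[207.3000030517578, 304.29998779296875], [216.1999969482422, 254.6999969482422], [223.89999389648438, 256.1000061035156], [215.0, 305.70001220703125]]
mhead [210 235  25  23 442] [222.3 245.5] rect [[209.39999389648438, 254.3000030517578], [213.1999969482422, 233.10000610351562], [234.89999389648438, 237.10000610351562], [231.0, 258.29998779296875]]
```

View pics/crop1.png

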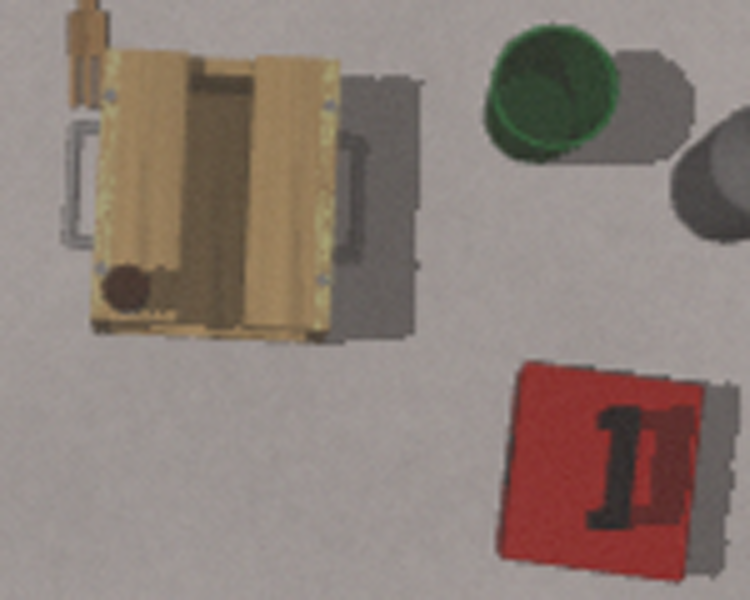

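View pics/crop2.png

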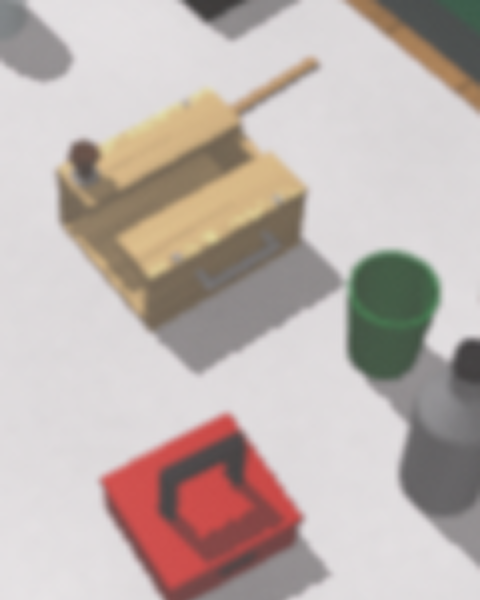

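The crops show three things. The carrier's slot edges run (187,65)→(180,325) and (254,60)→(247,328), with the peg cap at (126,288), all in crop1 pixels. The bento's handle bar is centred at about (623,468) in crop1 and (205,462) in crop2.

```bash
cat >> h.py <<'E'
def tri(c1,p1,c2,p2):
    a,d=ray(c1,*p1); b,f=ray(c2,*p2); d/=np.linalg.norm(d); f/=np.linalg.norm(f)
    t=np.linalg.lstsq(np.c_[d,-f],b-a,rcond=None)[0]
    return (a+t[0]*d+b+t[1]*f)/2, np.linalg.norm(a+t[0]*d-b-t[1]*f)
def pose():
    o=ctrl.get_obs(); q=np.array(o['eef_rot']); return o,np.array(o['eef_pos']),R.from_quat(q[[1,2,3,0]]).as_matrix()
def go(p,yaw=None):
    """yaw: wanted world direction (rad) of tool x (mod pi); prints turn, then tool-frame shift in mm"""
    o,e,M=pose(); cur=np.arctan2(M[1,0],M[0,0]); t=0
    if yaw is not None: t=-((yaw-cur+np.pi/2)%np.pi-np.pi/2)
    N=M@R.from_euler('z',t).as_matrix()
    print('t',round(o['time_s'],2),'tcp',e.round(4),'tilt',M[:,2].round(3),'F',o['wrist_force'].round(1),'op',round(o['opening'],3),'| turn',round(t,3),'shift mm',(N.T@(np.array(p)-e)*1000).round(1))
E
python3 - <<'E'
from h import *
c=cam('top'); s=cam('side')
f=lambda u,v:((u+.5)/5-.5+295,(v+.5)/5-.5+145)
g=lambda u,v:((u+.5)/4-.5+295,(v+.5)/4-.5+155)
P=lambda n,u,v,z:print(n,(onz(c,*f(u,v),z)*1e3).round(1))
dirn=lambda n,a,b,z:print(n,'dir',np.degrees(np.arctan2(*(onz(c,*f(*a),z)-onz(c,*f(*b),z))[1::-1])).round(2))
P('bar',623,468,.114); print('bar tri',tri(c,f(623,468),s,g(205,462)))
dirn('box right',(703,385),(683,580),.05); dirn('bar',(640,408),(632,528),.114);dirn('box left',(525,362),(498,555),.0)
for a in((187,65),(180,325),(254,60),(247,328)): P('slot',*a,.082)
dirn('slotL',(187,65),(180,325),.082);dirn('slotR',(254,60),(247,328),.082)
dirn('outR',(340,60),(328,333),.082);dirn('outL',(106,50),(93,325),.082)
for a in((340,60),(106,50),(93,320),(328,328)): P('outer',*a,.082)
P('peg',126,288,.116); print('peg tri',tri(c,f(126,288),s,g(84,151)))
F=lambda n,u,v,z:print(n,(onz(c,u,v,z)*1e3).round(1))
for q in((209.4,254.3),(213.2,233.1),(234.9,237.1),(231,258.3)):F('mh',*q,.07)
F('mend',211.2,305,.046);F('mroot',220,255.4,.046)
F('jar',232,177,.105)
# dark pixels of the bar, dark brown pixels of the cap
h=cv2.cvtColor(c['color'],cv2.COLOR_RGB2HSV)
m=(h[...,1]<90)&(h[...,2]<70); m[:,:405]=0;m[:,428:]=0;m[:222]=0;m[:255]&=True;m[256:]=0
y,x=np.nonzero(m);print('bar px',x.min(),x.max(),y.min(),y.max(),x.mean(),y.mean())
for r in range(y.min(),y.max()+1):print(r,x[y==r].min(),x[y==r].max(),end='; ')
m=(h[...,2]<85);m[:,:313]=0;m[:,327:]=0;m[:195]=0;m[210:]=0
y,x=np.nonzero(m);print('cap px',x.min(),x.max(),y.min(),y.max(),x.mean(),y.mean())
E
```

```text
bar [ 466.2 -281.5  114. ]
bar tri (array([ 0.46751071, -0.28441642,  0.10033224]), np.float64(0.0015737297813531407))
box right dir -8.03
bar dir -5.83
box left dir -9.6
slot [711.9 -34.3  82. ]
slot [555.  -28.3  82. ]
slot [714.5 -74.6  82. ]
slot [552.7 -67.9  82. ]
slotL dir -2.22
slotR dir -2.37
outR dir -3.62
outL dir -3.12
outer [ 713.8 -126.2   82. ]
outer [721.7  14.3  82. ]
outer [558.5  23.3  82. ]
outer [ 552.2 -115.9   82. ]
peg [573.4   3.  116. ]
peg tri (array([0.57438884, 0.00300011, 0.10890114]), np.float64(0.0004160644375417925))
mh [427.2 332.2  70. ]
mh [489.8 322.1  70. ]
mh [477.2 257.2  70. ]
mh [414.8 267.9  70. ]
mend [277.7 329.8  46. ]
mroot [423.9 306.   46. ]
jar [652.4 261.3 105. ]
bar px 413 422 227 250 418.2720588235294 238.4485294117647
227 416 422; 228 415 422; 229 415 422; 230 415 422; 231 418 422; 232 418 421; 233 418 421; 234 417 421; 235 417 421; 236 417 421; 237 417 421; 238 417 421; 239 417 421; 240 417 421; 241 417 420; 242 417 420; 243 417 420; 244 416 420; 245 416 420; 246 416 420; 247 414 420; 248 413 420; 249 413 420; 250 413 419; cap px 316 324 198 209 320.046875 202.546875
```

Run:
```python
from h import *
go([.466,-.281,.200],np.radians(-8.5))
```

```text
t 0.3 tcp [0.1387 0.5578 0.231 ] tilt [-0.    -0.001 -1.   ] F [-0.2 -0.6  0.8] op 0.999 | turn -0.095 shift mm [-447.7 -781.2   31.4]
```

Request:
arm_command(plan=[0,0,0,-0.095,-23.6,-41.1,1.6,0,-23.6,-41.1,1.6,0,-23.6,-41.1,1.6,0,-23.6,-41.1,1.6,0,-23.6,-41.1,1.6,0,-23.6,-41.1,1.6,0,-23.6,-41.1,1.6,0,-23.6,-41.1,1.6,0,-23.6,-41.1,1.6,0,-23.6,-41.1,1.6,0,-23.6,-41.1,1.6,0,-23.6,-41.1,1.6,0,-23.6,-41.1,1.6,0,-23.6,-41.1,1.6,0,-23.6,-41.1,1.6,0,-23.6,-41.1,1.6,0,-23.6,-41.1,1.6,0,-23.6,-41.1,1.6,0,-23.6,-41.1,1.6,0], grip=1)

```text
time_s: 2.3
eef_pos: [0.4668, -0.2828, 0.2006]
eef_rot: [0.0, 0.075, 0.997, 0.0]
wrist_force: [1.0, 0.9, 0.4]
opening: 1.001
```

Request:
arm_command(plan=[0,0,0,0,0,0,0,0])

```text
time_s: 2.5
eef_pos: [0.4661, -0.2814, 0.2]
eef_rot: [-0.001, 0.075, 0.997, 0.001]
wrist_force: [-0.3, 0.1, -0.1]
opening: 1.001
```

Run:
```python
from h import *
go([.466,-.281,.088],np.radians(-8.5))
```

```text
t 2.5 tcp [ 0.4661 -0.2814  0.2   ] tilt [-0.001  0.001 -1.   ] F [-0.3  0.1 -0.1] op 1.001 | turn -0.002 shift mm [  0.    0.3 112. ]
```

Request:
arm_command(plan=[0,0,35,0,0,0,35,0,0,0,30,0,0,0,12,0,0,0,0,0])

```text
time_s: 3.0
eef_pos: [0.4654, -0.2789, 0.0877]
eef_rot: [-0.001, 0.074, 0.997, 0.001]
wrist_force: [0.2, -0.4, 0.6]
opening: 0.998
```

Request:
arm_command(plan=[0,0,0,0,0,0,0,0,0,0,0,0,0,0,0,0,0,0,0,0,0,0,0,0,0,0,0,0], grip=0)

```text
time_s: 3.7
eef_pos: [0.4667, -0.2813, 0.0893]
eef_rot: [0.0, 0.074, 0.997, -0.0]
wrist_force: [-1.2, -2.1, 1.8]
opening: 0.149
```

Request:
arm_command(plan=[0,0,-20,0,0,0,-20,0,0,0,0,0])

```text
time_s: 4.0
eef_pos: [0.4675, -0.2815, 0.1307]
eef_rot: [0.001, 0.074, 0.997, -0.001]
wrist_force: [0.7, -0.4, -2.5]
opening: 0.148
```

Run:
```python
from h import *
go([.466,-.281,.128],np.radians(-2.9))
c=cam('top'); s=cam('side')
A=cv2.resize(c['color'][185:270,375:475,::-1],None,fx=4,fy=4)
B=cv2.resize(s['color'][200:320,290:390,::-1],None,fx=4,fy=4)
o=np.zeros((480,800,3),np.uint8);o[:340,:400]=A;o[:480,400:]=B;cv2.imwrite('pics/g1.png',o)
```

```text
t 4.0 tcp [ 0.4675 -0.2815  0.1307] tilt [ 0.003 -0.002 -1.   ] F [ 0.7 -0.4 -2.5] op 0.148 | turn -0.098 shift mm [1.6 0.4 2.7]
```

View pics/g1.png

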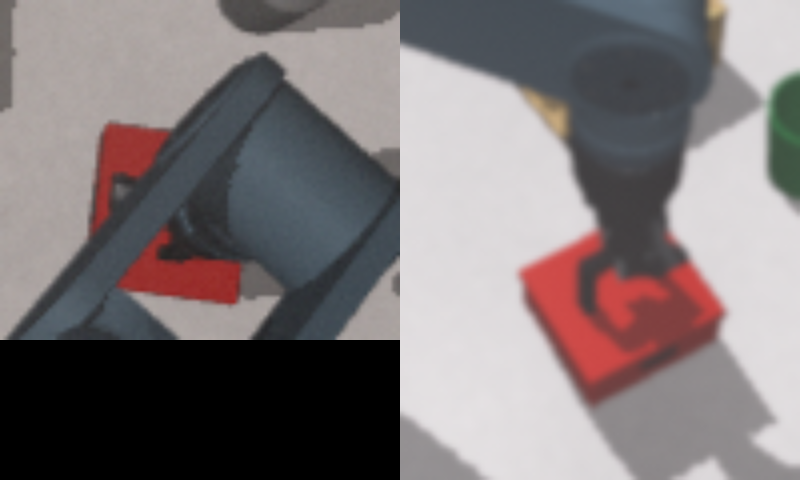

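The box is gripped by its bar and hangs level (seen in both views). Next I'll turn it and carry it to the front of the mouth.

Request:
arm_command(plan=[0,0,0,-0.05,0,0,0,-0.048,2,20,0,0,2.5,40,0,0,2.5,40,0,0,2.5,40,0,0,2.5,40,0,0,2,30,0,0,0.6,20,0,0,0,8.6,0,0,0,0,10,0,0,0,10,0,0,0,7,0,0,0,0,0,0,0,0,0])

```text
time_s: 5.6
eef_pos: [0.4638, -0.0423, 0.1014]
eef_rot: [-0.001, 0.026, 1.0, 0.0]
wrist_force: [0.2, 0.3, -3.0]
opening: 0.151
```

Run:
```python
from h import *
go([.4651,-.0421,.101],np.radians(-2.9))
c=cam('top'); s=cam('side')
A=cv2.resize(c['color'][140:260,290:390,::-1],None,fx=4,fy=4)
B=cv2.resize(s['color'][145:265,270:370,::-1],None,fx=4,fy=4)
cv2.imwrite('pics/g2.png',np.hstack([A,B]))
```

```text
t 5.6 tcp [ 0.4638 -0.0423  0.1014] tilt [-0.001  0.    -1.   ] F [ 0.2  0.3 -3. ] op 0.151 | turn -0.001 shift mm [-1.3  0.3  0.4]
```

View pics/g2.png

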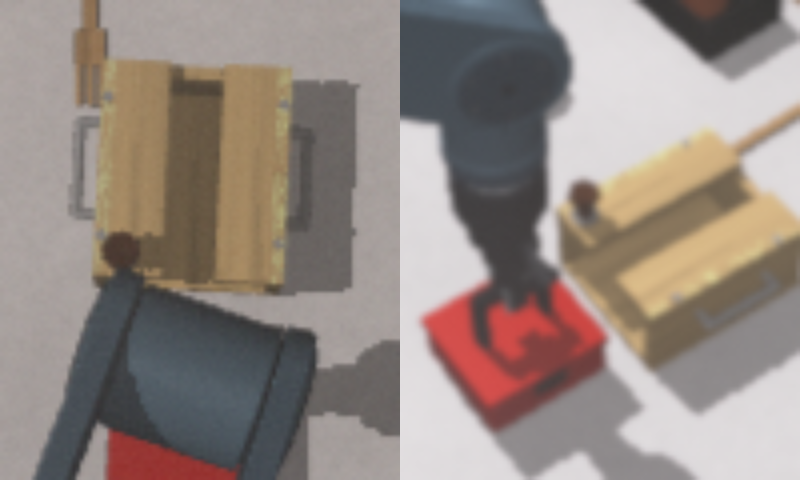

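The box hangs level in front of the mouth, roughly aligned. I'll check the sideways offset from its red edges.

Run:
```python
from h import *
c=cam('top')
h=cv2.cvtColor(c['color'],cv2.COLOR_RGB2HSV)
m=((h[...,0]<6)|(h[...,0]>174))&(h[...,1]>150)&(h[...,2]>60);m[:,:300]=0;m[:,390:]=0
y,x=np.nonzero(m)
for r in range(y.min(),y.max()+1,3):
    if (y==r).any():
        a,b=x[y==r].min(),x[y==r].max()
        pl=onz(c,a-.5,r,.0625);pr=onz(c,b+.5,r,.0625)
        yc=lambda p:-.0467-np.tan(np.radians(2.9))*(p[0]-.555)
        print(r,a,b,(1e3*(pl[1]-yc(pl))).round(1),(1e3*(pr[1]-yc(pr))).round(1))
# carrier wood extents per row
w=(h[...,0]>8)&(h[...,0]<28)&(h[...,1]>75)
for r in range(160,212,6):
    k=np.nonzero(w[r,312:366])[0]+312
    if len(k):
        pl=onz(c,k.min()-.5,r,.082);pr=onz(c,k.max()+.5,r,.082);print('car',r,k.min(),k.max(),(1e3*pl).round(1)[:2],(1e3*pr).round(1)[:2],(1e3*(pl[1]+pr[1])/2-1e3*yc((pl+pr)/2)).round(1))
```

```text
248 318 319 53.0 47.0
251 318 328 52.6 19.9
254 318 336 52.3 -4.2
257 317 345 54.8 -31.2
260 337 347 -4.9 -37.5
car 160 312 361 [705.3  27.3] [ 703.5 -122.7] 6.6
car 166 315 358 [686.9  18.4] [ 685.3 -113.4] 5.9
car 172 316 361 [668.6  15.6] [ 666.9 -122. ] -0.8
car 178 315 361 [650.4  18.7] [ 648.8 -121.6] 0.0
car 184 316 361 [632.3  15.9] [ 630.6 -121.3] -2.1
car 190 314 360 [614.2  22. ] [ 612.6 -118. ] 1.7
car 196 314 360 [596.2  22.1] [ 594.6 -117.6] 1.0
car 202 314 360 [578.2  22.3] [ 576.6 -117.2] 0.3
car 208 314 360 [560.3  22.4] [ 558.7 -116.9] -0.3
```

Aligned within about 2 mm against 6 mm of play on each side, so I'll slide it in.

Request:
arm_command(plan=[-15,0,0,0,-15,0,0,0,-15,0,0,0,-15,0,0,0,-10,0,0,0,0,0,0,0])

```text
time_s: 6.35
eef_pos: [0.5352, -0.0456, 0.1023]
eef_rot: [0.001, 0.025, 1.0, -0.0]
wrist_force: [0.2, -1.3, -3.3]
opening: 0.15
```

Request:
arm_command(plan=[-15,0,0,0,-20,0,0,0,-20,0,0,0,-20,0,0,0,-15,0,0,0,0,0,0,0])

```text
time_s: 6.95
eef_pos: [0.6248, -0.0501, 0.102]
eef_rot: [0.0, 0.025, 1.0, -0.0]
wrist_force: [-0.2, 1.3, -4.0]
opening: 0.148
```

Request:
arm_command(plan=[-6,0,0,0,-5,0,0,0,0,0,1,0,0,0,1,0,0,0,1,0,0,0,0,0])

```text
time_s: 7.55
eef_pos: [0.6344, -0.0503, 0.0986]
eef_rot: [-0.0, 0.025, 1.0, 0.0]
wrist_force: [0.1, -0.3, -3.5]
opening: 0.15
```

Run:
```python
from h import *
t=np.radians(-2.9)
go([.555+.094*np.cos(t),-.0467+.094*np.sin(t),.0965],t)
```

```text
t 7.55 tcp [ 0.6344 -0.0503  0.0986] tilt [-0.001  0.    -1.   ] F [ 0.1 -0.3 -3.5] op 0.15 | turn -0.0 shift mm [-14.6  -0.4   2.1]
```

Request:
arm_command(plan=[-4,0,0.5,0,-4,0,0.5,0,-2,0,0,0,0,0,0,0])

```text
time_s: 7.95
eef_pos: [0.6452, -0.051, 0.0979]
eef_rot: [0.0, 0.025, 1.0, -0.0]
wrist_force: [0.2, -0.1, -4.0]
opening: 0.151
```

Request:
arm_command(plan=[-2,0,0,0,-1.5,0,0,0,0,0,0,0,0,0,0,0])

```text
time_s: 8.35
eef_pos: [0.6479, -0.051, 0.0977]
eef_rot: [-0.0, 0.025, 1.0, 0.0]
wrist_force: [-3.0, 1.1, -2.2]
opening: 0.148
```

Request:
arm_command(plan=[-1.5,0,0,0,0,0,0,0])

```text
time_s: 8.55
eef_pos: [0.6485, -0.051, 0.098]
eef_rot: [-0.002, 0.025, 1.0, 0.0]
wrist_force: [-7.9, 0.8, 2.7]
opening: 0.152
```

Request:
arm_command(plan=[-1.5,0,0,0,0,0,0,0])

```text
time_s: 8.75
eef_pos: [0.6489, -0.0509, 0.0982]
eef_rot: [-0.003, 0.026, 1.0, 0.0]
wrist_force: [-13.4, 1.1, 6.4]
opening: 0.151
```

The box reached the end wall about where expected. I'll ease off, set it down on the floor, and press home once more.

Request:
arm_command(plan=[3.5,0,0,0,0,0,1,0,0,0,1,0,0,0,0,0])

```text
time_s: 9.15
eef_pos: [0.6478, -0.0515, 0.0973]
eef_rot: [-0.0, 0.025, 1.0, -0.0]
wrist_force: [-7.5, 0.7, 6.4]
opening: 0.151
```

Request:
arm_command(plan=[-1.5,0,0,0,-1.5,0,0,0,-1,0,0,0,0,0,0,0])

```text
time_s: 9.55
eef_pos: [0.6489, -0.0513, 0.0979]
eef_rot: [-0.004, 0.026, 1.0, 0.0]
wrist_force: [-21.3, 0.8, 18.9]
opening: 0.154
```

Request:
arm_command(plan=[0,0,0,0,0,0,0,0,0,0,0,0,0,0,0,0,0,0,0,0], grip=0.8)

```text
time_s: 10.05
eef_pos: [0.652, -0.0512, 0.0958]
eef_rot: [0.0, 0.025, 1.0, -0.0]
wrist_force: [0.3, -0.1, 1.0]
opening: 0.802
```

Request:
arm_command(plan=[0,0,-15,0,0,0,-30,0,0,0,-40,0,0,0,-40,0,0,0,-30,0,0,0,0,0])

```text
time_s: 10.65
eef_pos: [0.6548, -0.0519, 0.2589]
eef_rot: [0.006, 0.025, 1.0, -0.001]
wrist_force: [-0.6, 0.0, 0.8]
opening: 0.796
```

Run:
```python
from h import *
a=np.arctan2(.306-.3298,.4239-.2777)
print(np.degrees(a), np.array([.452,.2948])-.07*np.array([np.cos(a),np.sin(a)]))
go([.383,.307,.25],a)
```

```text
-9.246112745563247 [0.38290949 0.30604729]
t 10.65 tcp [ 0.6548 -0.0519  0.2589] tilt [ 0.011 -0.003 -1.   ] F [-0.6  0.   0.8] op 0.796 | turn 0.111 shift mm [326.  310.6   4.7]
```

The box is released. Next, the mallet.

Request:
arm_command(plan=[0,0,0,0.111,15,15,0,0,31,30,0,0,31,30,0,0,31,30,0,0,31,30,0,0,31,30,0,0,31,30,0,0,31,30,0,0,31,30,0,0,31,30,0,0,31.8,30.7,0,0,0,0,0,0], grip=1)

```text
time_s: 11.95
eef_pos: [0.3777, 0.3161, 0.2512]
eef_rot: [-0.0, 0.078, 0.997, 0.001]
wrist_force: [0.8, -1.4, -0.1]
opening: 1.001
```

Run:
```python
from h import *
go([.384,.312,.017],np.radians(-9.2))
c=cam('top'); s=cam('side')
A=cv2.resize(c['color'][140:260,290:390,::-1],None,fx=4,fy=4)
B=cv2.resize(s['color'][145:265,285:385,::-1],None,fx=4,fy=4)
cv2.imwrite('pics/g3.png',np.hstack([A,B]))
```

```text
t 11.95 tcp [0.3777 0.3161 0.2512] tilt [-0.001  0.001 -1.   ] F [ 0.8 -1.4 -0.1] op 1.001 | turn 0.004 shift mm [ -7.2  -3.4 234.2]
```

View pics/g3.png

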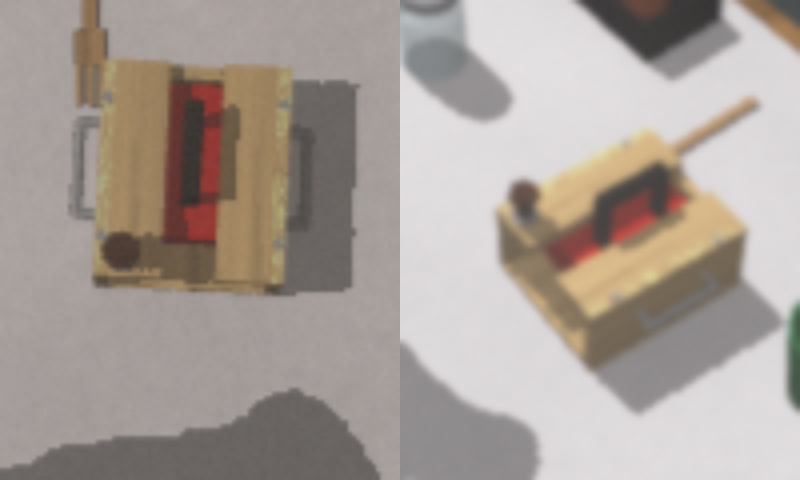

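The box sits upright in the carrier with its handle in the slot; its rear edge is near crop row 243. I'll work out where that lies and lower to the mallet.

Run:
```python
from h import *
c=cam('top')
h=cv2.cvtColor(c['color'],cv2.COLOR_RGB2HSV)
m=((h[...,0]<6)|(h[...,0]>174))&(h[...,1]>150)&(h[...,2]>50);m[:,:320]=0;m[:,350:]=0
y,x=np.nonzero(m)
for r in((y.max()+.5),(y.min()-.5)):
    p=onz(c,336,r,.058)-[.555,-.0467,0];t=np.radians(-2.9);print(r,(1e3*(p[0]*np.cos(t)+p[1]*np.sin(t))).round(1))
```

```text
199.5 32.8
160.5 152.6
```

Request:
arm_command(plan=[-7,-3.4,30,0,0,0,45,0,0,0,45,0,0,0,45,0,0,0,35,0,0,0,22,0,0,0,12,0,0,0,0,0])

```text
time_s: 12.9
eef_pos: [0.3872, 0.3069, 0.0155]
eef_rot: [-0.001, 0.082, 0.997, -0.001]
wrist_force: [-1.6, 0.6, 0.1]
opening: 1.004
```

Request:
arm_command(plan=[0,0,0,0,0,0,0,0,0,0,0,0,0,0,0,0,0,0,0,0,0,0,0,0,0,0,0,0], grip=0)

```text
time_s: 13.6
eef_pos: [0.3881, 0.3088, 0.0179]
eef_rot: [0.001, 0.081, 0.997, 0.0]
wrist_force: [-0.7, -0.1, 6.1]
opening: 0.274
```

The box's rear edge is at about 33 mm (expected 34), so it is home. The mallet is gripped, so I'll lift it.

Request:
arm_command(plan=[0,0,-10,0,0,0,-25,0,0,0,-40,0,0,0,-40,0,0,0,-40,0,0,0,-30,0,0,0,-10,0,0,0,0,0,0,0,0,0])

```text
time_s: 14.5
eef_pos: [0.3862, 0.3078, 0.21]
eef_rot: [-0.001, 0.081, 0.997, -0.001]
wrist_force: [-0.5, 0.3, -4.3]
opening: 0.272
```

Run:
```python
from h import *
t=np.radians(-9.2)
go(np.array([.5735,.003,.2])-.066*np.array([np.cos(t),np.sin(t),0]),t)
c=cam('top'); s=cam('side')
A=cv2.resize(c['color'][200:320,180:280,::-1],None,fx=4,fy=4)
B=cv2.resize(s['color'][100:220,180:280,::-1],None,fx=4,fy=4)
cv2.imwrite('pics/g4.png',np.hstack([A,B]))
```

```text
t 14.5 tcp [0.3862 0.3078 0.21  ] tilt [-0.003 -0.001 -1.   ] F [-0.5  0.3 -4.3] op 0.272 | turn -0.001 shift mm [-167.6 -270.9   10. ]
```

View pics/g4.png

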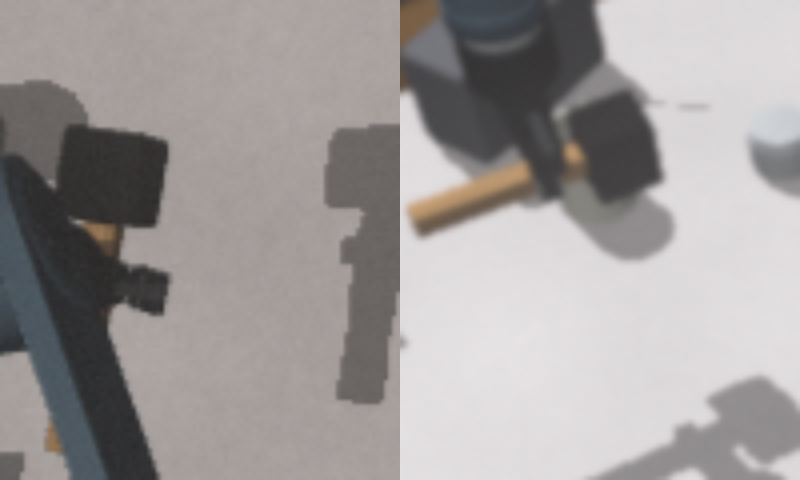

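The head is held level. Now to move above the peg.

Request:
arm_command(plan=[-12,-19,0,0,-24,-38,0,0,-24,-38,0,0,-24,-38,0,0,-24,-38,0,0,-24,-38,0,0,-24,-38,0,0,-15,-24,0,0,0,0,15,0,0,0,20,0,0,0,10,0,0,0,5,0,0,0,0,0])

```text
time_s: 15.9
eef_pos: [0.5118, 0.0137, 0.1607]
eef_rot: [-0.001, 0.081, 0.997, 0.0]
wrist_force: [-0.4, -0.2, -2.6]
opening: 0.27
```

Run:
```python
from h import *
t=np.radians(-9.2)
go(np.array([.5775,.003,.11])-.066*np.array([np.cos(t),np.sin(t),0]),t)
c=cam('top'); s=cam('side')
A=cv2.resize(c['color'][140:260,280:380,::-1],None,fx=4,fy=4)
B=cv2.resize(s['color'][130:250,270:370,::-1],None,fx=4,fy=4)
cv2.imwrite('pics/g5.png',np.hstack([A,B]))
```

```text
t 15.9 tcp [0.5118 0.0137 0.1607] tilt [-0.002  0.    -1.   ] F [-0.4 -0.2 -2.6] op 0.27 | turn -0.001 shift mm [-0.7 -0.  50.7]
```

View pics/g5.png

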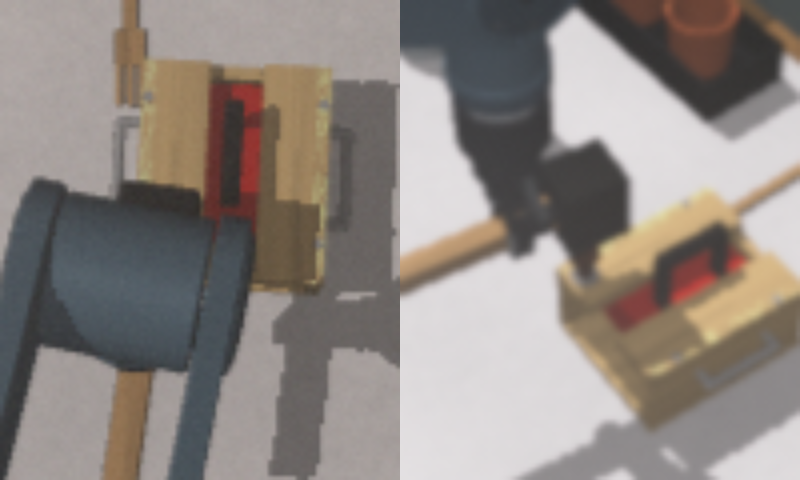

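The head is right above the peg. I'll press down.

Request:
arm_command(plan=[0,0,10,0,0,0,12,0,0,0,8,0,0,0,6,0,0,0,0,0])

```text
time_s: 16.5
eef_pos: [0.5123, 0.0134, 0.1251]
eef_rot: [-0.0, 0.081, 0.997, 0.0]
wrist_force: [-0.0, -0.0, -2.8]
opening: 0.272
```

Request:
arm_command(plan=[0,0,5,0,0,0,5,0,0,0,4,0,0,0,0,0,0,0,0,0])

```text
time_s: 17.0
eef_pos: [0.5127, 0.0132, 0.1117]
eef_rot: [0.0, 0.081, 0.997, -0.0]
wrist_force: [1.0, -0.0, -2.1]
opening: 0.27
```

Request:
arm_command(plan=[0,0,2,0,0,0,0,0,0,0,0,0])

```text
time_s: 17.3
eef_pos: [0.5127, 0.0133, 0.11]
eef_rot: [0.0, 0.081, 0.997, -0.0]
wrist_force: [-0.2, 0.0, 1.2]
opening: 0.267
```

Request:
arm_command(plan=[0,0,2,0,0,0,2,0,0,0,0,0,0,0,0,0])

```text
time_s: 17.7
eef_pos: [0.5123, 0.0137, 0.1073]
eef_rot: [-0.0, 0.081, 0.997, 0.0]
wrist_force: [-8.7, 2.3, 15.3]
opening: 0.272
```

Request:
arm_command(plan=[0,0,2,0,0,0,2,0,0,0,0,0,0,0,0,0])

```text
time_s: 18.1
eef_pos: [0.5111, 0.014, 0.1033]
eef_rot: [-0.002, 0.08, 0.997, 0.0]
wrist_force: [-14.2, 3.6, 19.7]
opening: 0.27
```

Run:
```python
from h import *
go([.5,0,.11])
s=cam('side')
cv2.imwrite('pics/g6.png',cv2.resize(s['color'][150:250,270:370,::-1],None,fx=6,fy=6))
```

```text
t 18.1 tcp [0.5111 0.014  0.1033] tilt [-0.003  0.001 -1.   ] F [-14.2   3.6  19.7] op 0.27 | turn 0 shift mm [  8.8 -15.6  -6.7]
```

View pics/g6.png

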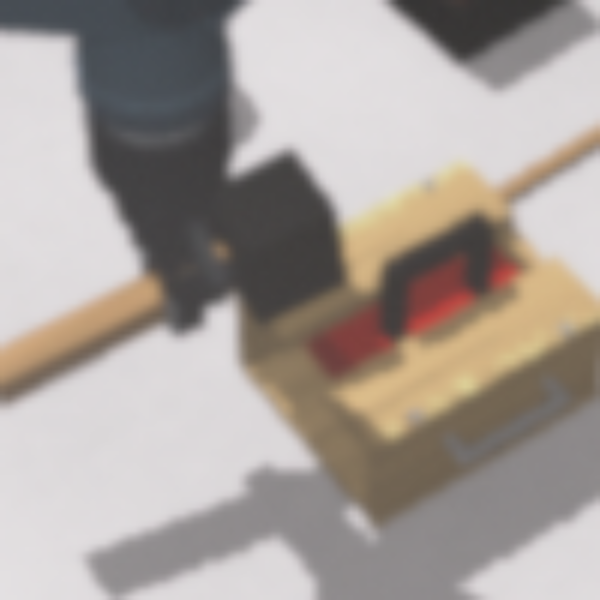

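It bottomed with about 23 N of upward force and the head tilted slightly in the grip. I'll raise it and move the mallet back towards its old place.

Request:
arm_command(plan=[0,0,-8,0,0,0,-20,0,0,0,-35,0,0,0,-30,0,0,0,0,0,20,32,0,0,24,38,0,0,24,38,0,0,24,38,0,0,24,38,0,0,24,38,0,0,20,32,0,0,9,16,0,0,0,0,0,0])

```text
time_s: 19.55
eef_pos: [0.387, 0.3086, 0.1928]
eef_rot: [-0.002, 0.079, 0.997, -0.0]
wrist_force: [0.3, -0.7, -3.5]
opening: 0.27
```

Run:
```python
from h import *
go([.388,.309,.04],np.radians(-9.2))
c=cam('top'); s=cam('side')
h=cv2.cvtColor(c['color'],cv2.COLOR_RGB2HSV)
m=(h[...,2]<85);m[:,:313]=0;m[:,327:]=0;m[:195]=0;m[210:]=0
y,x=np.nonzero(m);print('cap px',x.min(),x.max(),y.min(),y.max(),x.mean(),y.mean())
for z in(.116,.092): print(z,'top',proj(c,[.5735,.003,z]).round(1),'side',proj(s,[.5735,.003,z]).round(1))
A=cv2.resize(s['color'][150:250,300:380,::-1],None,fx=5,fy=5)
B=cv2.resize(s['color'][80:205,180:280,::-1],None,fx=4,fy=4)
cv2.imwrite('pics/g7.png',np.hstack([A,B]))
```

```text
t 19.55 tcp [0.387  0.3086 0.1928] tilt [-0.003 -0.001 -1.   ] F [ 0.3 -0.7 -3.5] op 0.27 | turn 0.002 shift mm [ -1.4   0.7 152.8]
cap px 316 324 200 207 320.36206896551727 203.3448275862069
0.116 top [319.8 202.2] side [315.3 191.2]
0.092 top [319.9 203.1] side [315.5 195.6]
```

View pics/g7.png

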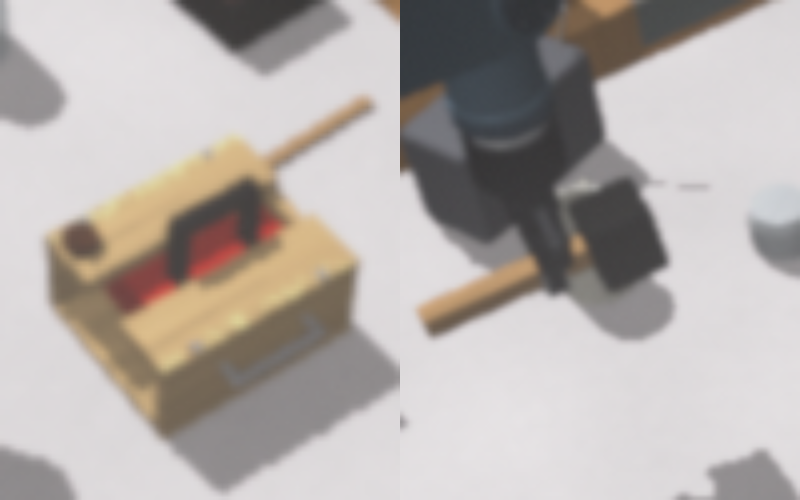

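The cap now sits flat on the lip with no stem showing. It dropped about 5 px in the side view, where full travel should give 4.4. The mallet is still held with a slight tilt, so I'll set it down at its old place.

Request:
arm_command(plan=[0,0,25,0,0,0,45,0,0,0,45,0,0,0,30,0,0,0,16,0,0,0,8,0,0,0,4,0,0,0,0,0])

```text
time_s: 20.45
eef_pos: [0.3898, 0.3066, 0.022]
eef_rot: [0.0, 0.081, 0.997, 0.0]
wrist_force: [-0.5, 0.4, -4.4]
opening: 0.272
```

Request:
arm_command(plan=[0,0,2,0,0,0,0,0,0,0,0,0])

```text
time_s: 20.75
eef_pos: [0.3897, 0.3073, 0.0206]
eef_rot: [0.001, 0.081, 0.997, 0.0]
wrist_force: [0.8, 0.2, -3.9]
opening: 0.27
```

Request:
arm_command(plan=[0,0,2,0,0,0,2,0,0,0,0,0,0,0,0,0])

```text
time_s: 21.15
eef_pos: [0.3891, 0.307, 0.0157]
eef_rot: [-0.0, 0.081, 0.997, -0.0]
wrist_force: [0.2, 0.0, -3.0]
opening: 0.271
```

Request:
arm_command(plan=[0,0,2,0,0,0,2,0,0,0,0,0,0,0,0,0])

```text
time_s: 21.55
eef_pos: [0.3892, 0.3072, 0.0129]
eef_rot: [-0.0, 0.081, 0.997, -0.0]
wrist_force: [-5.7, -1.7, 9.9]
opening: 0.269
```

Request:
arm_command(plan=[0,0,0,0,0,0,0,0,0,0,0,0,0,0,0,0,0,0,0,0,0,0,0,0], grip=1)

```text
time_s: 22.15
eef_pos: [0.3893, 0.307, 0.0118]
eef_rot: [-0.0, 0.081, 0.997, -0.0]
wrist_force: [0.2, 0.1, -0.1]
opening: 0.999
```

Request:
arm_command(plan=[0,0,-10,0,0,0,-30,0,0,0,-45,0,0,0,-45,0,0,0,-45,0,0,0,-45,0,0,0,0,0,30,10,0,0,30,30,0,0,10,45,0,0,0,45,0,0,0,45,0,0,0,0,0,0])

```text
time_s: 23.45
eef_pos: [0.3479, 0.4947, 0.2303]
eef_rot: [-0.001, 0.079, 0.997, 0.0]
wrist_force: [1.1, -0.3, -0.6]
opening: 0.994
```

Run:
```python
from h import *
go([.4,.3,.2])
c=cam('top','top9.png'); s=cam('side','side9.png')
A=c['color'][:,:,::-1]; 
o=np.zeros((600,800,3),np.uint8)
o[:400,:640]=A; o[:200,640:]=cv2.resize(s['color'][150:250,300:380,::-1],None,fx=2,fy=2)
o[400:600,:800]=0
o[400:,:400]=cv2.resize(s['color'][130:230,180:380,::-1],None,fx=2,fy=2)
o[400:,400:]=cv2.resize(c['color'][225:325,190:390,::-1],None,fx=2,fy=2)
cv2.imwrite('pics/fin.png',o)
h0=cv2.imread('pics/top1.png').astype(int); d=np.abs(h0-A).max(2)>45
n,l,st,ce=cv2.connectedComponentsWithStats(d.astype(np.uint8))
print([(st[i].tolist()) for i in range(1,n) if st[i,4]>12])
```

```text
t 23.45 tcp [0.3479 0.4947 0.2303] tilt [-0.001  0.    -1.   ] F [ 1.1 -0.3 -0.6] op 0.994 | turn 0 shift mm [ -82.3 -184.    30.2]
[[338, 161, 7, 7, 30], [345, 167, 5, 23, 75], [341, 173, 4, 15, 30], [337, 192, 7, 7, 33], [325, 199, 5, 8, 29], [394, 217, 49, 45, 1828], [215, 233, 18, 3, 27], [210, 234, 15, 30, 60], [183, 246, 298, 135, 13436], [239, 254, 8, 2, 14], [25, 256, 127, 144, 5971], [203, 268, 11, 13, 79], [208, 298, 8, 8, 18], [219, 301, 10, 3, 16], [120, 302, 63, 98, 1838], [110, 351, 7, 8, 15], [97, 359, 12, 11, 28], [4, 370, 54, 30, 728], [461, 382, 31, 18, 363]]
```

View pics/fin.png

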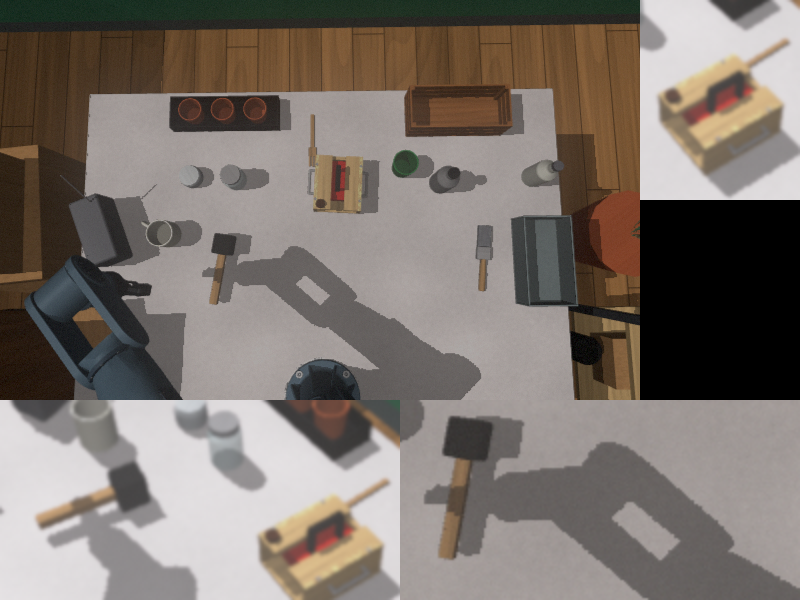

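The final picture shows the box in the carrier, the peg down, and the mallet standing near (220,245), clear of the carrier. None of the bystanders changed between the first and last top views.

```bash
python3 -c "
from bench import ctrl
print(ctrl.hand_in())"
```

```text
the job is handed in; nothing more can be done
None
```

The job is done and handed in, at about 23.5 s of the 64 s allowed.

- **Box:** I carried the bento by its handle, slid it level under the lips to the end wall, set it on the floor, pressed it home with about 21 N and let it go. A picture after release put its rear edge at about 33 mm from the mouth, against 34 mm nominal, so it is home within measuring error. I did not re-measure it after the peg was knocked down.
- **Peg:** I pressed it down with the mallet's head until it bottomed at about 23 N. In the side view the cap sits flat on the lip with no stem showing. It dropped about 5.3 px against 4.4 px predicted for full travel, the same within reading error. The pictures cannot confirm the last millimetre or so; the rise in force is the better evidence.
- **Mallet:** it stands back at its old place, well clear of the carrier. It turned slightly in the grip while pressing, but settled upright once released.
- **Other things:** comparing the first and last top views showed no change at any bystander, and the arm ended clear of everything.

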